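# Fit the cover plate on the tube transport rack

### The arm

A 7-joint arm with a two-finger parallel gripper is mounted at the origin on the work surface. World frame = base frame: x ahead of the robot, y to its left, z up, the work surface at z = 0. Lengths are in m, angles in degrees, forces in N, time in s.
With the tool pointing down it reaches from about 0.425 to 1.025 m from the base axis. Payload 9.4 kg.
Tool frame: the origin (TCP) lies midway between the tips of the shut fingers; the grasp point (between the pads) lies 19 mm behind it; z points along the fingers, y is the line along which they close (so a half turn about z gives the same grasp; the last joint's range is limited). The gripper opens to 85 mm and grips with 20 to 120 N. Pads are 22 mm wide; open, the fingers measure 114 mm over their backs; the gripper's body (76 mm by 85 mm) begins 54 mm behind the grasp point. The pads swing forward as they close: fully open they stand 13 mm farther back than shut.
Start: joints at [70.892, 34.337, -0.143, 91.639, 0.103, 54.024, -4.572], TCP at [0.184, -0.701, 0.231] pointing down, gripper open.
Joint ranges: [-147.43, 147.43], [-19.82, 112.94], [-74.19, 73.91], [6.32, 146.72], [-59.91, 239.91], [6.04, 106.73], [-150.56, 150.56]. Speed limits (degrees/s): [127.2, 127.2, 172.46, 172.46, 180, 180, 180].

### API

Orientations are given as [roll, pitch, yaw] about the fixed x, y, z axes, in that order (R = Rz(yaw) Ry(pitch) Rx(roll)).
In Python, from bench import env, vision gives the robot as it stands (env), with the cameras (vision).
- The arm moves only by the tool hand_motion, called after "Call:" as a command line: name --argument value ..., lists and objects as JSON in quotes. Schema: {"type":"object","properties":{"steps":{"type":"array","items":{"type":"array","prefixItems":[{"type":"array","items":{"type":"number"},"minItems":3,"maxItems":3},{"type":"number"}],"minItems":2,"maxItems":2},"minItems":1,"maxItems":12},"jaw":{"type":"number"},"squeeze":{"type":"number"},"only":{"type":"string"},"quiet":{"type":"boolean"},"lines":{"type":"string"}},"required":["steps"],"additionalProperties":false}. steps is a list of rows, 1 to 12 of them, each written [[dx, dy, dz], turn]: dx, dy, dz in m, then a turn about the tool's z in degrees; each row shifts and turns the commanded pose from where the row before left it, along the tool's axes as they then stand; what a row does not reach is not made up. A row lasts 1/10 s, in which the tool goes at most 0.05 m and 8.59 degrees, less where a joint would pass 70% of its speed; a pose out of reach is approached as far as the arm can. jaw is the finger opening in m, set as the call begins (left out keeps the last). The fingers move at their own pace and stop on an object; squeeze is the grip in N (left out, the last holds). Time passes only in rows, so rows that do not move let the fingers close. The tool returns the time, the measured TCP pose, the force, the opening and the grip force at its end. only (a regular expression) keeps the lines of the reply that match it, lines (a string "A,B") keeps lines A to B, and quiet returns only ok. Input that does not fit is refused with a message, and nothing moves.
- env.observe(): the state, without advancing time (a new reading comes with each control period).
- vision.camera(name): name is "scene" or "top" or "wrist"; returns the picture (420x560x3 uint8, red, green, blue); there is no depth.
- vision.camera_info(name): a dict with "K" (3x3 intrinsics, pixels), "R" (3x3) and "t" (3): a world point X has camera coordinates R X + t. Camera axes: x right, y down, z forward; pixel columns grow to the right and rows downward; lengths in m; the calibration is good to about 2 mm. A picture is of the moment at which its call begins: read the wrist's pose just before it. camera_info takes no time and is no camera call; for the wrist camera it gives the pose at the moment of the call.
- env.sign_off(): hands the job in; it is judged then, once.
The state is a dict: "time": time; "joint_pos": joint angles; "joint_vel": joint speeds; "joint_torque": joint torques, N m; "position": TCP position; "tcp_rot": TCP orientation; "contact_force": force on the tool from outside, world axes, zero at the start; "torque": the same for the moment, N m; "gripper_width": finger opening in m; "grasp_force": force on a finger pad.
Only numpy, scipy, OpenCV 4.12 (cv2) and the standard library are available. Lean on these libraries where they do the work, as an engineer would, in place of code of your own. Each camera call takes 0.05 s, during which the arm holds its last target. There are 200 camera calls.

### The job

Close the filled tube rack for transport: pick up its cover plate by the handle and rest it level on the tops of the rack's four studs, lengthwise along the rack and a centimetre or two short of its place, then slide it until its four holes drop over the studs. Press it down firmly (about the weight of a full litre bottle) so that it beds flat on the rack's two end rails, then let go of it. Either end of the cover may go to either end of the rack; leave the other things on the bench where they are.

Things in the scene. Friction and masses are not known exactly. Their poses are not given: they have to be found in the camera images.
- cover: Flat grey plastic plate, loose, 170 (x) x 100 (y) x 8 mm, about 300 g. Origin: centre of its underside; z up. Four round through holes, diameter 16 mm, at x = +/-62, y = +/-30 mm. On its middle a bridge handle: a grey bar along x, 90 mm long, 14 mm wide (y), 28 to 48 mm above the underside, on two legs 14 mm square at x = +/-38 mm. Starts flat on the bench, handle up.
- rack: White tube rack, fixed, 170 (x) x 100 (y) mm, black top at 50 mm, tube caps amid it up to 56 mm. Origin: centre of its underside; z up. Across each end a white rail 30 mm wide, centred at x = +/-62, top at 60 mm, carries the cover. On the rails four steel studs at x = +/-62, y = +/-30 mm: 12 mm diameter, 16 mm tall (tops at 76 mm), the upper 4 mm tapering to a 5 mm tip.
- home (a point): Point in the middle of the rack at the height of the rail tops, 60 mm above the rack's underside (axes as the rack's). The cover's origin is here when it is fully home, its x axis along the rack's x, either way round; while it rests on the stud tops its origin is 16 mm higher.
- foam_rack: Bystander, loose: small white foam rack with a black top and standing tubes, 86 (x) x 130 (y) mm, 89 mm tall. Origin: centre of its underside.
- mouse: Bystander, loose: white computer mouse, 100 (x) x 58 (y) mm, 33 mm tall. Origin: centre of its underside.
- pot: Bystander, loose: pale round specimen jar with a white cap, 56 mm in diameter, 70 mm tall. Origin: centre of its underside.
- scanner: Bystander, loose: black barcode scanner on a round foot 90 mm across, head 50 x 75 mm, 133 mm tall. Origin: centre of its underside.

How it is judged:
By the outcome, as a careful person would: the job done as asked, in the order asked, and still so for the second after the job is handed in, with the robot touching nothing.
It also fails if it takes over 56 s, if anything falls off the work surface, if the arm or the gripper's body presses on something with over 40 N, if the wrist force passes 120 N, or if a joint passes its speed limit or range.

## Working session

There is one attempt and no reset: what is moved stays moved. The work goes in short steps, Python scripts to look and compute and a tool call to move; the robot and the scene stay as the last step left them, time stands still between calls to the robot, and variables do not carry over. Pictures are saved under pics/ and viewed, at most 10 in all, crops included, and the job is handed in when it is done.

```bash
ls; mkdir -p pics
```

Run:
```python
from bench import env, vision
import cv2,numpy as np
for n in ("scene","top"):
    cv2.imwrite(f"pics/{n}0.png",cv2.cvtColor(vision.camera(n),cv2.COLOR_RGB2BGR))
    i=vision.camera_info(n);print(n,np.round(i["K"],1).tolist(),np.round(i["R"],3).tolist(),np.round(i["t"],3).tolist())
o=env.observe();print(o["time"],o["position"],o["tcp_rot"])
```

```text
bench.py
pics
scene [[400.9, 0.0, 279.8], [0.0, 400.9, 207.4], [0.0, 0.0, 1.0]] [[-0.687, 0.726, -0.013], [0.4, 0.364, -0.841], [-0.606, -0.583, -0.541]] [0.364, -0.184, 1.488]
top [[528.0, 0.0, 269.5], [0.0, 528.0, 208.0], [0.0, 0.0, 1.0]] [[0.016, -1.0, 0.013], [-0.989, -0.018, -0.149], [0.149, -0.01, -0.989]] [0.002, 0.556, 1.677]
0.1 [ 0.18398583 -0.70082012  0.23052638] [-1.79921776e+02  7.89001776e-03  1.47155177e+01]
```

View pics/scene0.png

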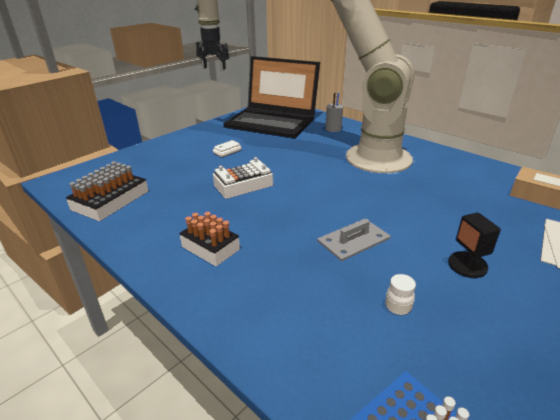

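View pics/top0.png

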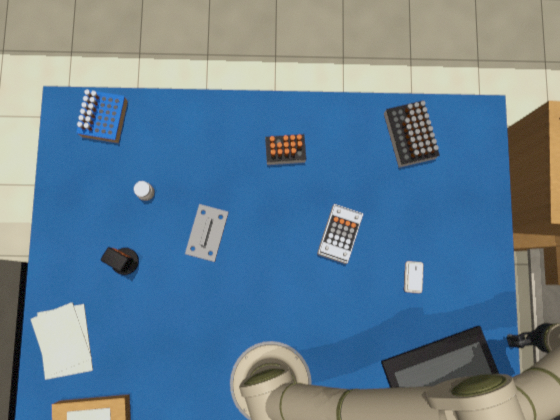

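The scene view shows the cover at about (353,237) and the rack at (243,178). In the top view the cover is at (207,233) and the rack at (341,234), with the arm off to the right. I'll enlarge both to pick points.

Run:
```python
import cv2,numpy as np
t=cv2.imread("pics/top0.png");s=cv2.imread("pics/scene0.png")
def c(im,x,y,w=80,h=60):
    return cv2.resize(im[y:y+h,x:x+w],(400,300),interpolation=cv2.INTER_CUBIC)
o=np.vstack([np.hstack([c(t,167,203),c(t,301,204)]),np.hstack([c(s,313,207),c(s,203,148)])])
for k in range(0,800,50): cv2.line(o,(k,0),(k,4),(0,255,255),1); cv2.line(o,(k,300),(k,304),(0,255,255),1)
cv2.imwrite("pics/crop0.png",o)
```

```text
(no output)
```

View pics/crop0.png

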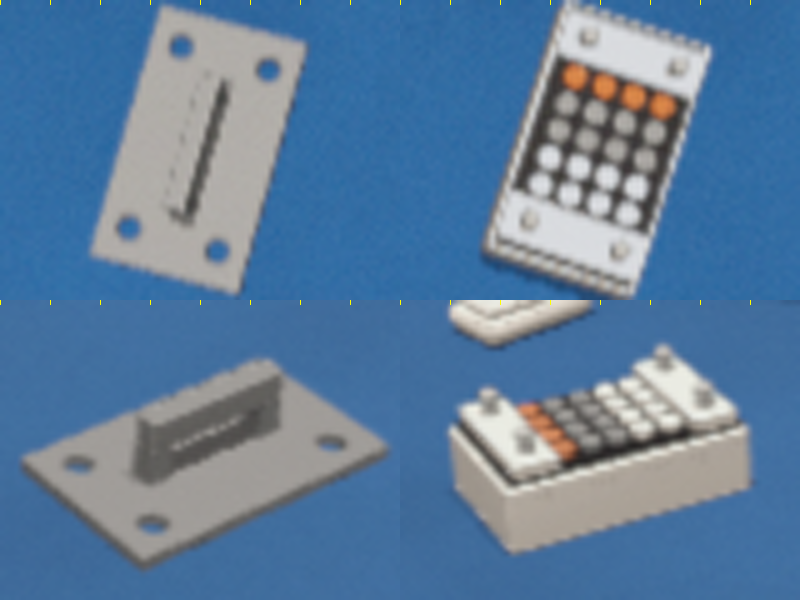

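Top left shows the cover's four holes at (181,46), (268,70), (217,250) and (128,228). Top right shows the studs at (588,37), (678,66), (621,250) and (529,219). The bottom row shows the scene views with the handle bar top and the stud tops. Next I triangulate.

Create h.py:
```python
from bench import env, vision
import numpy as np, cv2
def P(n):
    i=vision.camera_info(n); return i["K"]@np.c_[i["R"],i["t"]]
def plane(Pm,px,z):
    "world points at height z seen at px (N,2)"
    H=Pm[:,[0,1,3]].copy(); H[:,2]+=Pm[:,2]*z
    q=np.linalg.solve(H,np.c_[px,np.ones(len(px))].T); return (q[:2]/q[2]).T
def tri(Pa,a,Pb,b):
    X=cv2.triangulatePoints(Pa,Pb,np.float64(a).T,np.float64(b).T); return (X[:3]/X[3]).T
def fit(xy,ref):
    "rigid 2D fit: origin, yaw deg, residual"
    A=[];
    c=xy.mean(0); r=ref-ref.mean(0); d=xy-c
    th=np.arctan2((r[:,0]*d[:,1]-r[:,1]*d[:,0]).sum(),(r*d).sum())
    R=np.array([[np.cos(th),-np.sin(th)],[np.sin(th),np.cos(th)]])
    o=c-R@ref.mean(0); return o,np.degrees(th),np.linalg.norm(xy-(ref@R.T+o),axis=1)
REF=np.array([[62,30],[62,-30],[-62,-30],[-62,30]])/1e3
```

Run:
```python
from h import *
np.set_printoptions(precision=4,suppress=True)
u=lambda p,ox,oy:(np.array(p,float)+.5)/5-.5+[ox,oy]
T,S=P("top"),P("scene")
ch=u([(181,46),(268,70),(217,250),(128,228)],167,203)
rs=u([(188,37),(278,66),(221,250),(129,219)],301,204)
for z in (.004,.008): print("cover",z,*fit(plane(T,ch,z),REF))
for z in (.070,.076): print("rack",z,*fit(plane(T,rs,z),REF))
# scene: order +x+y,+x-y,-x-y,-x+y
srs=u([(90,92),(125,142),(305,97),(264,54)],203,148)
def pr(Pm,X): q=Pm@np.r_[X,1]; return q[:2]/q[2]
X=plane(T,ch,.008); 
for x in X: print("pred cover hole in scene crop",(pr(S,np.r_[x,.008])-[313,207])*5)
X=plane(T,rs,.076)
for x in X: print("pred stud in scene crop",(pr(S,np.r_[x,.076])-[203,148])*5)
```

```text
cover 0.004 [0.4767 0.2177] -14.004529997777018 [0.0004 0.0002 0.0005 0.0007]
cover 0.008 [0.4763 0.2172] -14.004529997776979 [0.0002 0.0003 0.0007 0.0006]
rack 0.07 [ 0.4777 -0.2189] -17.627412050467793 [0.0005 0.0002 0.0006 0.0007]
rack 0.076 [ 0.477 -0.218] -17.627412050467772 [0.0007 0.0002 0.0006 0.0008]
pred cover hole in scene crop [144.8931 221.3408]
pred cover hole in scene crop [ 72.2701 161.3031]
pred cover hole in scene crop [246.5737  87.1929]
pred cover hole in scene crop [325.1556 140.3934]
pred stud in scene crop [121.1816 126.5095]
pred stud in scene crop [84.0122 88.6702]
pred stud in scene crop [257.4407  45.8456]
pred stud in scene crop [298.8702  81.5554]
```

Run:
```python
from h import *
np.set_printoptions(precision=4,suppress=True)
u=lambda p,ox,oy:(np.array(p,float)+.5)/5-.5+[ox,oy]
T,S=P("top"),P("scene")
ch=u([(181,46),(268,70),(217,250),(128,228)],167,203)
rs=u([(188,37),(278,66),(221,250),(129,219)],301,204)
sch=u([(153,224),(79,163),(332,142)],313,207)
srs=u([(124,134),(89,92),(263,51),(304,92)],203,148)
print(tri(T,ch[[0,1,3]],S,sch)); print(tri(T,rs,S,srs))
# handle bar top long edge mid-ends
tb=u([(219,76),(176,219)],167,203); sb=u([(145,120),(272,66)],313,207)
print(tri(T,tb,S,sb))
i=vision.camera_info("wrist");o=env.observe();c=-i["R"].T@i["t"];print(i["K"][0],"cam",c,"tcp",o["position"],"axes",i["R"])
```

```text
[[0.5432 0.2321 0.0079]
 [0.5283 0.1739 0.0084]
 [0.4224 0.2624 0.0085]]
[[ 0.5448 -0.2083  0.0723]
 [ 0.5264 -0.265   0.0752]
 [ 0.4086 -0.228   0.0738]
 [ 0.4275 -0.1703  0.0701]]
[[0.5182 0.2034 0.0458]
 [0.4269 0.226  0.0432]]
[321.724    0.     276.5105] cam [ 0.2498 -0.6832  0.3732] tcp [ 0.184  -0.7008  0.2305] axes [[ 0.2537 -0.9673 -0.001 ]
 [-0.9316 -0.2446  0.2688]
 [-0.2603 -0.0672 -0.9632]]
```

Call:
hand_motion --steps '[[[0, 0, -0.01], 7.2], [[0, 0, -0.02], 7.2], [[0, 0, -0.02], 7.2], [[0, 0, -0.02], 7.2], [[0, 0, 0], 0]]'

```text
time: 0.6
position: [0.1845, -0.7023, 0.3039]
tcp_rot: [179.8, -0.1, -14.2]
contact_force: [-0.2, -0.4, 0.1]
gripper_width: 0.0855
grasp_force: 0.0
```

The heights agree with the text: holes about 8 mm, studs about 73–76 mm, handle top about 45 mm. Next I move over the rack for a close look.

Call:
hand_motion --steps '[[[0.0158, -0.0447, 0], 0], [[0.0158, -0.0447, 0], 0], [[0.0158, -0.0447, 0], 0], [[0.0158, -0.0447, 0], 0], [[0.0158, -0.0447, 0], 0], [[0.0158, -0.0447, 0], 0], [[0.0158, -0.0447, 0], 0], [[0.0158, -0.0447, 0], 0], [[0.0158, -0.0447, 0], 0], [[0.0158, -0.0447, 0], 0], [[0.0158, -0.0447, 0], 0], [[0.0158, -0.0447, 0], 0]]'

```text
time: 1.8
position: [0.4989, -0.2252, 0.3005]
tcp_rot: [180.0, 0.1, -13.9]
contact_force: [0.6, -0.8, -0.3]
gripper_width: 0.0851
grasp_force: 0.0
```

Call:
hand_motion --steps '[[[0, 0, 0], 0], [[0, 0, 0], 0], [[0, 0, 0], 0]]'

```text
time: 2.1
position: [0.4976, -0.228, 0.3007]
tcp_rot: [180.0, 0.1, -14.1]
contact_force: [-0.4, -1.0, -0.8]
gripper_width: 0.0853
grasp_force: 0.0
```

Create shot.py:
```python
from h import *
import sys,json
n=sys.argv[1]; Pm=P("wrist"); o=env.observe()
im=vision.camera("wrist"); cv2.imwrite(f"pics/{n}.png",im[...,::-1])
np.savez(f"{n}.npz",P=Pm,p=o["position"],r=o["tcp_rot"]); print(o["time"],o["position"],o["tcp_rot"],o["joint_pos"].round(1))
```

```bash
python3 shot.py w1
```

```text
2.1 [ 0.49764686 -0.22802907  0.30068215] [ 1.79968712e+02  7.03316753e-02 -1.40868837e+01] [ 17.6  17.7   1.3 110.4  -0.5  52.  -84.9]
```

View pics/w1.png

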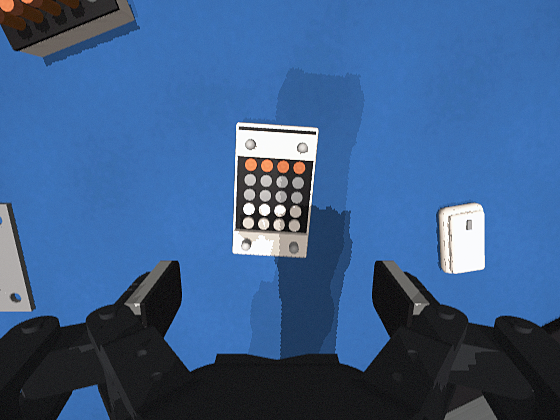

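The wrist view shows the rack with studs at about (250,144), (302,148), (294,248) and (246,244), the tips clear of any obstruction. On to the cover.

Run:
```python
from h import *
np.set_printoptions(precision=4,suppress=True)
d=np.load("w1.npz"); px=np.array([(250.5,144.5),(302.5,147.5),(293.5,247.5),(246,244.5)])
for z in (.07,.076): print(z,*fit(plane(d["P"],px,z),REF))
```

```text
0.07 [ 0.4775 -0.2184] -17.96705054212284 [0.0011 0.0004 0.0008 0.0008]
0.076 [ 0.4789 -0.2188] -17.967050542122863 [0.0021 0.0015 0.0019 0.0019]
```

Call:
hand_motion --steps '[[[-0.0104, -0.0426, 0.004], 0], [[-0.0104, -0.0426, 0.004], 0], [[-0.0104, -0.0426, 0.004], 0], [[-0.0104, -0.0426, 0.004], 0], [[-0.0104, -0.0426, 0.004], 0], [[-0.0104, -0.0426, 0.004], 0], [[-0.0104, -0.0426, 0.004], 0], [[-0.0104, -0.0426, 0.004], 0], [[-0.0104, -0.0426, 0.004], 0], [[-0.0104, -0.0426, 0.004], 0], [[0, 0, 0], 0], [[0, 0, 0], 0]]'

```text
time: 3.35
position: [0.5015, 0.2109, 0.2608]
tcp_rot: [180.0, 0.0, -14.0]
contact_force: [1.1, -0.9, -0.7]
gripper_width: 0.0859
grasp_force: 0.0
```

Call:
hand_motion --steps '[[[0, 0, 0], 0], [[0, 0, 0], 0]]'

```text
time: 3.55
position: [0.5018, 0.2093, 0.2614]
tcp_rot: [180.0, -0.0, -14.3]
contact_force: [-0.4, -0.8, 0.0]
gripper_width: 0.0854
grasp_force: 0.0
```

```bash
python3 shot.py w2
```

```text
3.55 [0.50181951 0.20934678 0.26141494] [ 1.79972068e+02 -2.17641253e-02 -1.42509057e+01] [ -23.3   20.    -7.1  113.3    3.4   46.9 -136.6]
```

View pics/w2.png

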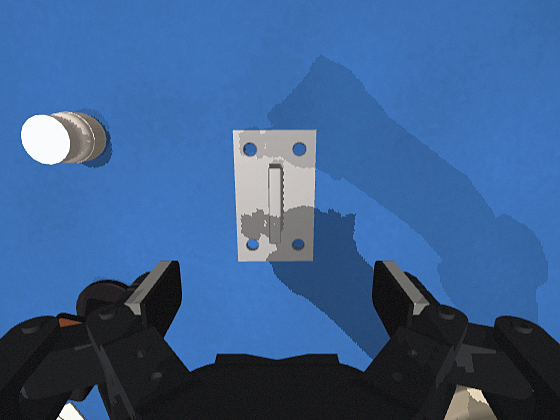

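The cover is clear: holes at (250,149), (299.5,149), (298,244) and (252.5,244), handle bar from (276,165) to (275,242).

Run:
```python
from h import *
np.set_printoptions(precision=4,suppress=True)
d=np.load("w2.npz"); px=np.array([(250,149),(299.5,149),(298,244),(252.5,244)])
print(*fit(plane(d["P"],px,.008),REF))
t=np.load("w2.npz"); u=lambda p:(np.array(p,float)+.5)/5-.5+[167,203]
print(tri(P("top"),u([(181,46),(268,70),(217,250),(128,228)]),d["P"],px))
print(plane(d["P"],[(276,165),(275,242)],.048))
```

```text
[0.4758 0.2182] -14.094752297169356 [0.0003 0.0004 0.0002 0.0005]
[[0.5434 0.2311 0.0114]
 [0.5287 0.1734 0.0084]
 [0.4093 0.2032 0.0094]
 [0.423  0.2619 0.0069]]
[[0.5216 0.2052]
 [0.4338 0.2288]]
```

Call:
hand_motion --steps '[[[-0.0034, -0.0003, 0.028], 0], [[-0.0034, -0.0003, 0.028], 0], [[-0.0034, -0.0003, 0.028], 0], [[-0.0034, -0.0003, 0.028], 0], [[-0.0034, -0.0003, 0.028], 0], [[-0.0034, -0.0003, 0.028], 0], [[-0.0034, -0.0003, 0.028], 0], [[-0.0034, 0, 0.024], 0], [[0, 0, 0.01], 0], [[0, 0, 0], 0], [[0, 0, 0], 0]]'

```text
time: 4.7
position: [0.4762, 0.2198, 0.032]
tcp_rot: [-180.0, -0.0, -14.1]
contact_force: [0.2, 0.5, 1.6]
gripper_width: 0.0855
grasp_force: 0.0
```

Call:
hand_motion --steps '[[[0, 0.0017, 0.006], 0], [[0, 0, 0.006], 0], [[0, 0, 0], 0]]' --jaw 0.085 --squeeze 60

```text
time: 5.0
position: [0.4751, 0.2183, 0.0191]
tcp_rot: [180.0, 0.0, -14.1]
contact_force: [0.5, 0.6, -0.9]
gripper_width: 0.0851
grasp_force: 0.0
```

Call:
hand_motion --steps '[[[0, 0, 0], 0], [[0, 0, 0], 0], [[0, 0, 0], 0], [[0, 0, 0], 0], [[0, 0, 0], 0], [[0, 0, 0], 0], [[0, 0, 0], 0], [[0, 0, 0], 0]]' --jaw 0.005 --squeeze 80

```text
time: 5.8
position: [0.4751, 0.2185, 0.0195]
tcp_rot: [-180.0, -0.0, -14.1]
contact_force: [-0.2, 0.2, 5.4]
gripper_width: 0.0126
grasp_force: 78.8
```

Gripped (12.6 mm, 79 N). Next: lift, check, and carry to above the rack.

Call:
hand_motion --steps '[[[0, 0, -0.015], 0], [[0, 0, -0.03], 0], [[0, 0, -0.035], 0], [[0, 0, -0.035], 0], [[0, 0, -0.025], 0], [[0, 0, 0], 0]]'

```text
time: 6.4
position: [0.4763, 0.2189, 0.162]
tcp_rot: [-179.8, -0.2, -14.1]
contact_force: [-0.1, 0.2, -4.0]
gripper_width: 0.0131
grasp_force: 78.6
```

Call:
hand_motion --steps '[[[0.0052, 0.02, 0], 0], [[0.0104, 0.0402, 0], 0], [[0.0104, 0.0402, 0], 0], [[0.0104, 0.0402, 0], 0], [[0.0104, 0.0402, 0], 0], [[0.0104, 0.0402, 0], 0], [[0.0104, 0.0402, 0], 0], [[0.0104, 0.0402, 0], 0], [[0.0104, 0.0402, 0], 0], [[0.0104, 0.0402, 0], 0], [[0.0104, 0.0402, 0], 0], [[0, 0, 0], 3.7]]'

```text
time: 7.6
position: [0.4766, -0.2242, 0.1576]
tcp_rot: [179.9, 0.1, -18.3]
contact_force: [-0.1, 0.9, -4.1]
gripper_width: 0.0127
grasp_force: 78.8
```

Call:
hand_motion --steps '[[[0, 0, 0], 0], [[0, 0, 0], 0], [[0, 0, 0], 0], [[0, 0, 0], 0]]'

```text
time: 8.0
position: [0.4784, -0.2163, 0.1591]
tcp_rot: [-180.0, 0.0, -17.6]
contact_force: [0.3, -0.0, -4.1]
gripper_width: 0.0125
grasp_force: 78.9
```

Call:
hand_motion --steps '[[[0, 0, 0.015], 0], [[0, 0, 0.02], 0], [[0, 0, 0.014], 0], [[0, 0, 0], 0], [[0, 0, 0], 0], [[0, 0, 0], 0]]'

```text
time: 8.6
position: [0.4788, -0.2174, 0.111]
tcp_rot: [180.0, -0.1, -17.8]
contact_force: [0.2, -0.3, -3.8]
gripper_width: 0.0129
grasp_force: 78.8
```

```bash
python3 shot.py w3
```

Run:
```python
import cv2
im=cv2.imread("pics/w3.png"); cv2.imwrite("pics/w3c.png",cv2.resize(im[60:400,60:500],(792,612),interpolation=cv2.INTER_CUBIC)[:600])
```

```text
8.6 [ 0.47880086 -0.21737006  0.11101011] [ 1.79998613e+02 -6.03558305e-02 -1.77536225e+01] [ 23.   31.1  -6.7 123.4   8.   25.8 -97.8]
```

View pics/w3c.png

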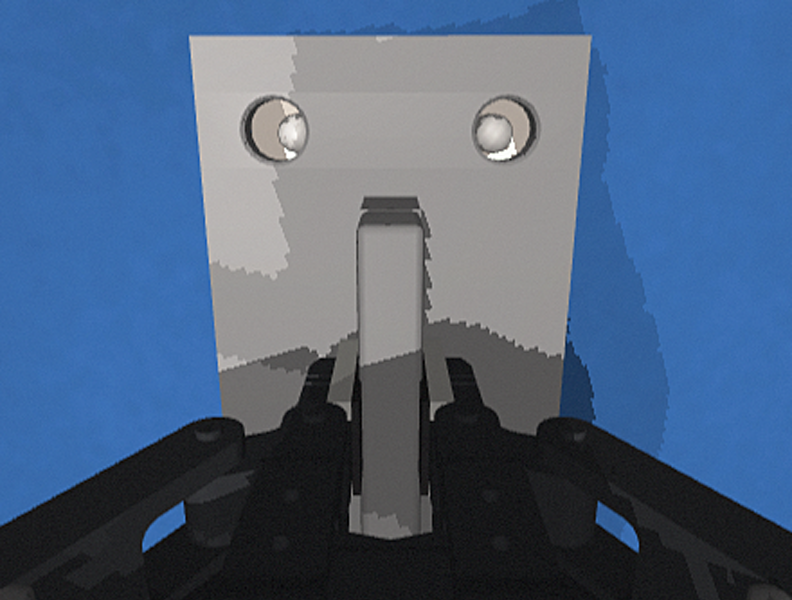

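Through the front holes the studs show slightly inward of centre. In the crop the holes are at (275,129) and (505,129) and the studs at (292,130) and (493,132). Now the offset with parallax taken out.

Run:
```python
from h import *
np.set_printoptions(precision=4,suppress=True)
d=np.load("w3.npz"); u=lambda p:(np.array(p,float)+.5)/1.8-.5+60
h=plane(d["P"],u([(275,129),(505,129)]),.0995)
y=np.radians(-17.75);R=np.array([[np.cos(y),-np.sin(y)],[np.sin(y),np.cos(y)]])
print("holes",h,"tcp rel (cover x,y)",(h-d["p"][:2])@R, np.linalg.norm(h[0]-h[1]))
for z in (.071,.074,.076):
    s=plane(d["P"],u([(292,130),(493,132)]),z); print(z,s,"stud-hole in cover axes",(s-h)@R,np.linalg.norm(s[0]-s[1]), "yaw diff",np.degrees(np.arctan2(*((s[1]-s[0])@R)[::1])-np.arctan2(*((h[1]-h[0])@R))))
```

```text
holes [[ 0.5479 -0.2076]
 [ 0.5297 -0.2644]] tcp rel (cover x,y) [[ 0.0628  0.0303]
 [ 0.0628 -0.0292]] 0.05954490751293416
0.071 [[ 0.5468 -0.207 ]
 [ 0.5274 -0.2656]] stud-hole in cover axes [[-0.0012  0.0003]
 [-0.0018 -0.0019]] 0.0617109667603121 yaw diff 0.5547304944937033
0.074 [[ 0.5468 -0.2075]
 [ 0.5277 -0.2651]] stud-hole in cover axes [[-0.0011 -0.0002]
 [-0.0017 -0.0014]] 0.060697934590943345 yaw diff 0.5547304944937033
0.076 [[ 0.5467 -0.2078]
 [ 0.5278 -0.2648]] stud-hole in cover axes [[-0.001  -0.0005]
 [-0.0016 -0.001 ]] 0.06002257981136438 yaw diff 0.554730494493805
```

Offset: about −1.3 mm in x, −0.8 mm in y, yaw nearly right. I back off 15 mm short along −x and lower toward the stud tops.

Call:
hand_motion --steps '[[[-0.008, 0.0004, 0], 0.2], [[-0.0083, 0.0004, 0], 0], [[0, 0, 0.006], 0], [[0, 0, 0.006], 0], [[0, 0, 0], 0], [[0, 0, 0], 0], [[0, 0, 0], 0]]'

```text
time: 9.35
position: [0.4627, -0.2133, 0.0982]
tcp_rot: [-180.0, 0.0, -18.0]
contact_force: [-0.4, -0.3, -3.4]
gripper_width: 0.0124
grasp_force: 78.9
```

Call:
hand_motion --steps '[[[0, 0, 0.001], 0], [[0, 0, 0.001], 0], [[0, 0, 0], 0], [[0, 0, 0], 0]]'

```text
time: 9.75
position: [0.4625, -0.2132, 0.0962]
tcp_rot: [180.0, 0.0, -18.0]
contact_force: [0.6, 0.1, -2.1]
gripper_width: 0.0126
grasp_force: 78.9
```

Call:
hand_motion --steps '[[[0, 0, 0.0005], 0], [[0, 0, 0], 0], [[0, 0, 0], 0], [[0, 0, 0], 0]]'

```text
time: 10.15
position: [0.4625, -0.2132, 0.0958]
tcp_rot: [180.0, 0.0, -18.0]
contact_force: [0.3, 0.1, -4.4]
gripper_width: 0.0128
grasp_force: 78.9
```

Call:
hand_motion --steps '[[[0, 0, 0.0005], 0], [[0, 0, 0], 0], [[0, 0, 0], 0], [[0, 0, 0], 0]]'

```text
time: 10.55
position: [0.4626, -0.2133, 0.0955]
tcp_rot: [180.0, -0.0, -18.0]
contact_force: [-1.0, 0.8, 4.9]
gripper_width: 0.0127
grasp_force: 79.9
```

Contact is at TCP z 0.0955, exactly as predicted (16 mm above home). Now slide along +x.

Call:
hand_motion --steps '[[[0.002, 0, 0], 0], [[0.002, 0, 0], 0], [[0.002, 0, 0], 0], [[0.002, 0, 0], 0], [[0.002, 0, 0.0003], 0], [[0.002, 0, 0.0003], 0], [[0, 0, 0], 0]]'

```text
time: 11.25
position: [0.4743, -0.217, 0.0945]
tcp_rot: [-180.0, -0.0, -18.0]
contact_force: [-0.5, 0.0, -3.9]
gripper_width: 0.0126
grasp_force: 78.9
```

Call:
hand_motion --steps '[[[0.001, 0, 0.0005], 0], [[0.001, 0, 0.0005], 0], [[0.001, 0, 0.0005], 0], [[0, 0, 0], 0], [[0, 0, 0], 0], [[0, 0, 0], 0]]'

```text
time: 11.85
position: [0.4768, -0.2179, 0.0931]
tcp_rot: [180.0, 0.0, -18.0]
contact_force: [-1.2, -0.7, -3.0]
gripper_width: 0.0126
grasp_force: 78.9
```

```bash
python3 shot.py w4
```

Run:
```python
import cv2
im=cv2.imread("pics/w4.png"); cv2.imwrite("pics/w4c.png",cv2.resize(im[60:240,140:420],(784,504),interpolation=cv2.INTER_CUBIC))
```

```text
11.85 [ 0.4767667  -0.21785951  0.09314151] [ 1.79998978e+02  5.18094265e-03 -1.79869206e+01] [ 22.7  32.8  -6.2 124.2   8.5  23.4 -98.3]
```

View pics/w4c.png

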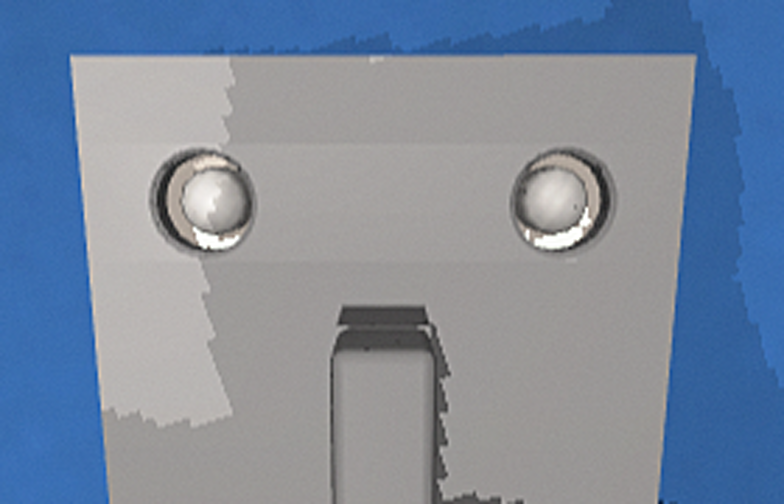

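The stud tips are inside both front holes and nearly centred: studs at (215,199) and (553,199), holes at (204,200) and (563,200), which is symmetric parallax. The plate has already dropped 2.4 mm, so I lower gently.

Call:
hand_motion --steps '[[[0, 0, 0.001], 0], [[0, 0, 0.001], 0], [[0, 0, 0.001], 0], [[0, 0, 0], 0], [[0, 0, 0], 0]]'

```text
time: 12.4
position: [0.4768, -0.2178, 0.0901]
tcp_rot: [180.0, 0.0, -18.0]
contact_force: [-0.0, -0.3, -4.1]
gripper_width: 0.0126
grasp_force: 78.9
```

Call:
hand_motion --steps '[[[0, 0, 0.0015], 0], [[0, 0, 0.0015], 0], [[0, 0, 0.001], 0], [[0, 0, 0], 0], [[0, 0, 0], 0]]'

```text
time: 12.9
position: [0.4767, -0.2178, 0.0861]
tcp_rot: [180.0, 0.0, -18.0]
contact_force: [0.4, 0.5, -4.5]
gripper_width: 0.0126
grasp_force: 78.9
```

Sliding down freely on the studs, so I carry on to the rails.

Call:
hand_motion --steps '[[[0, 0, 0.0015], 0], [[0, 0, 0.0015], 0], [[0, 0, 0.0015], 0], [[0, 0, 0.001], 0], [[0, 0, 0], 0], [[0, 0, 0], 0]]'

```text
time: 13.5
position: [0.4768, -0.2178, 0.0806]
tcp_rot: [180.0, 0.0, -18.0]
contact_force: [-0.5, -0.4, -3.5]
gripper_width: 0.0126
grasp_force: 78.9
```

Call:
hand_motion --steps '[[[0, 0, 0.001], 0], [[0, 0, 0.0005], 0], [[0, 0, 0], 0], [[0, 0, 0], 0]]'

```text
time: 13.9
position: [0.4769, -0.2179, 0.0795]
tcp_rot: [180.0, -0.0, -18.0]
contact_force: [-2.1, 0.7, 6.0]
gripper_width: 0.0129
grasp_force: 80.1
```

Call:
hand_motion --steps '[[[0, 0, 0.0004], 0], [[0, 0, 0], 0], [[0, 0, 0], 0], [[0, 0, 0], 0], [[0, 0, 0], 0]]'

```text
time: 14.4
position: [0.4769, -0.2179, 0.0795]
tcp_rot: [180.0, -0.0, -18.0]
contact_force: [-2.8, 1.2, 11.5]
gripper_width: 0.0126
grasp_force: 81.4
```

Call:
hand_motion --steps '[[[0, 0, 0.0002], 0], [[0, 0, 0], 0], [[0, 0, 0], 0], [[0, 0, 0], 0], [[0, 0, 0], 0], [[0, 0, 0], 0]]'

```text
time: 15.0
position: [0.4769, -0.2179, 0.0795]
tcp_rot: [180.0, -0.0, -18.0]
contact_force: [-3.4, 1.8, 14.0]
gripper_width: 0.0126
grasp_force: 81.7
```

Call:
hand_motion --steps '[[[0, 0, -0.0005], 0], [[0, 0, -0.0002], 0], [[0, 0, 0], 0], [[0, 0, 0], 0], [[0, 0, 0], 0]]'

```text
time: 15.5
position: [0.4769, -0.2179, 0.0795]
tcp_rot: [180.0, -0.0, -18.0]
contact_force: [-2.3, 0.4, 7.6]
gripper_width: 0.0127
grasp_force: 80.3
```

Pressed at 14 N with no further travel, so it is bedded. Release and retreat.

Call:
hand_motion --steps '[[[0, 0, 0], 0], [[0, 0, 0], 0], [[0, 0, 0], 0], [[0, 0, 0], 0], [[0, 0, 0], 0], [[0, 0, 0], 0], [[0, 0, 0], 0], [[0, 0, 0], 0]]' --jaw 0.085

```text
time: 16.3
position: [0.4768, -0.2179, 0.0793]
tcp_rot: [180.0, 0.0, -18.0]
contact_force: [-0.3, -0.1, -0.1]
gripper_width: 0.0845
grasp_force: 0.0
```

Call:
hand_motion --steps '[[[0, 0, -0.01], 0], [[0, 0, -0.02], 0], [[0, 0, -0.03], 0], [[0, 0, -0.03], 0], [[0, 0, -0.03], 0], [[0, 0, -0.03], 0], [[0.01, 0, -0.03], 0], [[0.01, 0, -0.02], 0], [[0, 0, 0], 0], [[0, 0, 0], 0], [[0, 0, 0], 0]]'

```text
time: 17.4
position: [0.4948, -0.2237, 0.2785]
tcp_rot: [180.0, 0.1, -18.0]
contact_force: [0.3, -0.2, -0.1]
gripper_width: 0.0853
grasp_force: 0.0
```

```bash
python3 shot.py w5
```

Run:
```python
import cv2
from h import *
s=vision.camera("scene")[...,::-1]
w=cv2.imread("pics/w5.png")
cv2.imwrite("pics/w5c.png",np.hstack([cv2.resize(w[80:290,180:380],(400,420)),cv2.resize(s[138:208,203:283],(400,420),interpolation=cv2.INTER_CUBIC)]))
```

```text
17.4 [ 0.49479343 -0.22370994  0.27852004] [ 1.79998442e+02  1.05941738e-01 -1.79842331e+01] [ 25.4  19.   -9.3 112.    4.   49.4 -94. ]
```

View pics/w5c.png

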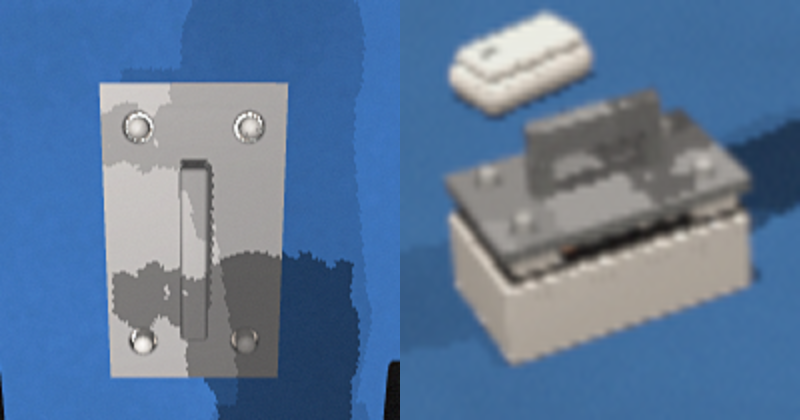

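All four studs show through their holes, at (138,127), (249,127), (143,342) and (245,342). The cover lies flat on the rails and the gripper is clear.

```bash
python3 -c "
from bench import env, vision
print(env.sign_off())"
```

```text
the job is handed in; nothing more can be done
None
```

The cover is home: it rested on the stud tops, slid until its holes dropped over the four studs, was pressed to the rails with about 14 N and released; no bystander was touched, and I handed the job in at about 17.5 s.

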